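# Put the spare-bulb carton away and shut the drawer

## Task

Put the small white carton into the open top drawer of the little drawer box on the desk and let go of it, then push that drawer fully shut with the carton inside. Leave the charger and the toy duck where they are.

Things in the scene. Friction and masses are not known exactly. Their poses are not given: they have to be found in the camera images.
- carton: small closed white cardboard carton with a blue patch and grey print, a box 37 (its x) x 59 (its y) x 40 mm high, 30 to 60 g, standing on the desk; grasp it across the 37 mm. Origin at the centre of its underside. Carton, charger and duck swap places from run to run.
- carton_center (a point): centre of the carton, half-way up (20 mm above its underside); same axes as the carton
- charger_center (a point): bystander: white wall charger, 41 x 40 mm, 70 mm high with two metal pins on top, standing on the desk; point on its axis 26 mm above the desk. Leave it alone.
- duck_center (a point): bystander: yellow toy duck, 66 x 49 x 63 mm high, standing on the desk; point on its axis 20 mm above the desk. Leave it alone.
- drawer_box: white desktop box with two light wooden drawer fronts one above the other, 140 (x, depth) x 190 (y, width) x 126 mm high, fixed to the desk (it does not shift); only the top drawer is open. Origin at the centre of its underside; its -x axis points out of its front, towards the robot, to within about 10 degrees; z up.
- drawer (a joint): how far the top drawer is out, m: 0 fully shut (its front lies against the box), grows as it comes out along the box's -x, at most 0.12; starts about 0.10 out. It slides with about 2 N of friction and stays where it is left.
- drawer_floor (a point): point on the floor of the top drawer (upper face, 71 mm above the desk), on its centre line, 50 mm behind the inner face of the drawer front; moves with the drawer, axes as the box. The tray is 162 mm wide inside, 125 mm long inside, side walls 42 mm above its floor and 5 mm thick; about as much of its length as the drawer is out lies open from above, the rest is under the box's top, 49 mm above the tray's floor (its upper face 126 mm above the desk).
- drawer_front (a point): middle of the top edge of the top drawer's wooden front, on its outer face, 121 mm above the desk; moves with the drawer, axes as the box. The front is 186 mm wide (y), 56 mm high and 12 mm thick; push it here towards the box's +x. A slim brass lip 70 mm wide stands 6 mm out of its face, 34 mm below the top edge.
Mind the look-alikes: they are no part of the job. Leave any black look-alike of the carton alone.

How it is judged:
On the way, in this order (a step that is already met when the one before it is completed fails the run):
1. the carton lies released in the open top drawer (x of carton_center in the frame of drawer_floor between -0.05 and 0.075 m and y of carton_center in the frame of drawer_floor between -0.08 and 0.08 m and z of carton_center in the frame of drawer_floor between 0.005 and 0.035 m and linear speed of carton below 0.02 m/s and contact force between carton and the fingers below 0.05 N and value of joint drawer above 0.04 m), for 0.2 s.
2. the top drawer is shut (value of joint drawer below 0.01 m), for 0.2 s.
At the end, for the whole second after the job is handed in: The carton rests inside the top drawer, released and at rest; the top drawer is shut to within 10 mm; the charger and the duck stand within 30 mm of where they were (x of carton_center in the frame of drawer_floor between -0.05 and 0.075 m and y of carton_center in the frame of drawer_floor between -0.08 and 0.08 m and z of carton_center in the frame of drawer_floor between 0.005 and 0.035 m and linear speed of carton below 0.02 m/s and contact force between carton and the fingers below 0.05 N and value of joint drawer below 0.01 m and distance of each of charger_center, duck_center from where it was at the start of the episode below 0.03 m); the robot touches nothing.
It fails at once if the charger is shifted by more than 30 mm (distance of charger_center from where it was at the start of the episode above 0.03 m).
It fails at once if the toy duck is shifted by more than 30 mm (distance of duck_center from where it was at the start of the episode above 0.03 m).
It also fails if it takes over 48 s, if anything falls off the work surface, if the arm or the gripper's body presses on something with over 40 N, if the wrist force passes 120 N, or if a joint passes its speed limit or range.

## Robot

A 6-joint arm with a two-finger parallel gripper is mounted at the origin on a cart in front of the work surface, level with it; the furniture and walls round the work are solid. World frame = base frame: x ahead of the robot, y to its left, z up, the work surface at z = 0. Lengths are in m, angles in rad, forces in N, time in s.
With the tool pointing down it reaches from about 0.375 to 0.975 m from the base axis. Payload 3.8 kg.
Tool frame: the origin (TCP) lies at the very end of the fingers, on their centre line; the grasp point (between the pads) lies 19 mm behind it; z points along the fingers, y is the line along which they close (so a half turn about z gives the same grasp; the last joint's range is limited). The gripper opens to 85 mm and grips with 20 to 120 N. Pads are 22 mm wide; open, the fingers measure 114 mm over their backs; the gripper's body (76 mm by 85 mm) begins 54 mm behind the grasp point. The pads swing forward as they close: fully open they stand 13 mm farther back than shut.
Start: joints at [1.296, 0.264, 1.604, -0, 1.274, -0.037], TCP at [0.159, 0.656, 0.231] pointing down, gripper open.
Joint ranges: [-2.63, 2.63], [-0.94, 2.18], [0.31, 2.57], [-1.31, 4.45], [0, 2.66], [-2.55, 2.55]. Speed limits (rad/s): [2.57, 2.57, 3.14, 3.14, 3.14, 3.14].

## Interface

Orientations are given as a rotation vector (axis times angle).
In Python, from workcell import read_state, read_camera, calibration, finish_job gives the robot as it stands.
- The arm moves only by the tool step_arm, never from a script. Its argument "commands" is a list of rows, each an object of numbers: "fingers": the gripper's target within -1 to 1 (shut at 1, half-way at 0, fully open at -1); "dx", "dy", "dz": the shift along the tool's x, y, z in m; "roll": the turn about the tool's z in degrees. In form: [{"fingers": .., "dx": .., "dy": .., "dz": .., "roll": ..}, ...]. A call has 1 to 8 rows; each row is the pose to reach, as a shift and turn from the pose commanded when the call began, along the tool's axes at that moment; what a row does not reach only later rows make up. A row lasts 1/8 s, in which the tool goes at most 62.5 mm and 10.7 degrees, less where a joint would pass 70% of its speed; a pose out of reach is approached as far as the arm can. A call with a gripper value outside its range is refused whole. The fingers move at their own pace and stop on an object; "squeeze" is the grip in N (left out, the last holds). Time passes only in rows, so rows that repeat a pose let the fingers close. It gives the time, the measured TCP pose, the force, the opening and the grip force at its end, in the units of the state.
- read_state(): the state, without advancing time (a new reading comes with each control period).
- read_camera(name): name is "scene" or "top"; returns (picture, depth): 384x512x3 uint8, blue, green, red; 384x512 float32, m along the optical axis (not along the pixel's ray), 0 where there is no reading.
- calibration(name): a dict with "intrinsics" (3x3 intrinsics, pixels), "world_to_cam" (4x4, takes a point from world to camera coordinates). Camera axes: x right, y up, looking along -z (the intrinsics and any distortion apply to the point x, -y, -z); pixel columns grow to the right and rows downward; lengths in m; the calibration is good to about 2 mm. A picture is of the moment at which its call begins. calibration takes no time and is no camera call.
- finish_job(): hands the job in; it is judged then, once.
The state is a dict: "time": time; "q": joint angles; "joint_vel": joint speeds; "joint_torque": joint torques, N m; "tool_pos": TCP position; "tcp_rot": TCP orientation; "wrist_force": force on the tool from outside, world axes, zero at the start; "torque": the same for the moment, N m; "width": opening from 0.0 (shut) to 1.0 (fully open); "grip_force": force on a finger pad.
Only numpy, scipy, OpenCV 4.12 (cv2) and the standard library are available. Lean on these libraries where they do the work, as an engineer would, in place of code of your own. Each camera call takes 0.05 s, during which the arm holds its last target. There are 200 camera calls.

## Working session

There is one attempt and no reset: what is moved stays moved. The work goes in short steps, Python scripts to look and compute and a tool call to move; the robot and the scene stay as the last step left them, time stands still between calls to the robot, and variables do not carry over. Pictures are saved under pics/ and viewed, at most 10 in all, crops included, and the job is handed in when it is done.

Besides the shell and the picture viewer there is one more tool, called as a command line: name --argument value ..., lists and objects as JSON in quotes. step_arm: Moves the arm, as the interface text tells. Its arguments: {"type":"object","properties":{"commands":{"type":"array","items":{"type":"object","properties":{"fingers":{"type":"number"},"dx":{"type":"number"},"dy":{"type":"number"},"dz":{"type":"number"},"roll":{"type":"number"}}}},"squeeze":{"type":"number"}},"required":["commands"]}

```bash
mkdir -p pics
cat > h.py <<'E'
import numpy as np,cv2
from workcell import *
def cloud(name):
    im,d=read_camera(name);c=calibration(name);K=np.array(c["intrinsics"]);T=np.linalg.inv(np.array(c["world_to_cam"]))
    v,u=np.mgrid[:384,:512]
    P=np.stack([(u-K[0,2])/K[0,0]*d,-(v-K[1,2])/K[1,1]*d,-d],-1)
    W=P@T[:3,:3].T+T[:3,3]; W[d==0]=np.nan
    return im,W
E
python3 - <<'E'
from h import *
a=[]
for n in("scene","top"):
    im,W=cloud(n);np.savez("%s.npz"%n,im=im,W=W);cv2.imwrite(f"pics/{n}0.png",im)
    print(calibration(n).keys())
print(read_state())
E
```

```text
dict_keys(['intrinsics', 'world_to_cam'])
dict_keys(['intrinsics', 'world_to_cam'])
{'time': 0.1, 'q': array([ 1.29611067e+00,  2.64707644e-01,  1.60522884e+00,  2.86315726e-06,
        1.27372880e+00, -3.68932727e-02]), 'joint_vel': array([ 4.14628639e-05, -1.83432560e-03, -3.31732957e-03, -1.25276928e-03,
       -2.05777886e-03,  7.40286967e-04]), 'joint_torque': array([ 9.71314284e-05, -5.16700673e+01, -3.68591273e+01, -8.44368424e-05,
        6.23849861e-03,  3.15763407e-05]), 'tool_pos': array([0.15881739, 0.65536605, 0.23007108]), 'tcp_rot': array([-0.37260663, -3.11908975,  0.00321525]), 'wrist_force': array([-0.59110192, -0.10819668, -0.28228476]), 'torque': array([-0.04597005, -0.02003743, -0.00468485]), 'grip_force': 0.0, 'width': 0.9996536505905982}
```

View pics/scene0.png

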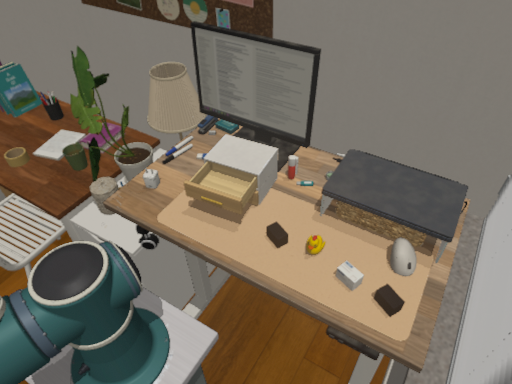

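View pics/top0.png

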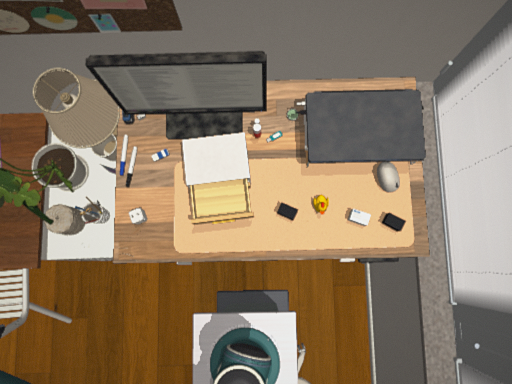

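The scene picture shows the drawer box at (235,180) with its top drawer open towards the robot, the duck at (315,244) and a black carton-like box at each of (278,235) and (389,299). Small white things: (349,274) in scene, (360,217) in top, low and box-shaped; (150,180) in scene, (138,215) in top, which looks like the charger with its pins. The first fits the carton because it is low, white and oblong. I'll confirm with a crop and measure.

Run:
```python
from h import *
S=np.load("scene.npz");T=np.load("top.npz")
f=lambda im,u,v:cv2.resize(im[v-25:v+25,u-25:u+25],(390,390),interpolation=cv2.INTER_CUBIC)
cv2.imwrite("pics/crop.png",np.hstack([f(S["im"],349,274),f(S["im"],150,180)]))
for n,D,pts in(("scene",S,[(349,274),(150,180),(315,244),(235,150),(225,190),(100,330)]),("top",T,[(360,217),(138,215),(321,204),(215,160),(220,200),(245,365)])):
    print(n)
    for u,v in pts: print(u,v,D["W"][v,u].round(3))
for n,D in(("scene",S),("top",T)):
    W=D["W"];im=D["im"].astype(int)
    u,v=(349,274) if n=="scene" else (360,217)
    c=W[v,u]
    m=(np.hypot(W[...,0]-c[0],W[...,1]-c[1])<.06)&(W[...,2]>.03)&(W[...,2]<.06)&(im.min(2)>110)
    print(n,m.sum(),cv2.minAreaRect((W[m][:,:2]*1000).astype(np.float32)),W[m].mean(0))
    # box
    m=(abs(W[...,2]-.126)<.008)&(abs(W[...,1]-.1)<.2)&(W[...,0]>.4)&(W[...,0]<.9)&(im.min(2)>150)
    print("boxtop",m.sum(),cv2.minAreaRect((W[m][:,:2]*1000).astype(np.float32)))
    m=(abs(W[...,2]-.117)<.007)&(abs(W[...,1]-.1)<.2)&(W[...,0]>.3)&(W[...,0]<.9)&(im[...,0]<im[...,2]-20)
    print("wood rims",m.sum(),cv2.minAreaRect((W[m][:,:2]*1000).astype(np.float32)) if m.any() else 0)
```

```text
scene
349 274 [ 0.426 -0.369  0.04 ]
150 180 [0.441 0.32  0.034]
315 244 [ 0.46  -0.259  0.052]
235 150 [0.612 0.094 0.128]
225 190 [0.494 0.055 0.072]
100 330 [-0.027 -0.058  0.217]
top
360 217 [nan nan nan]
138 215 [0.456 0.32  0.049]
321 204 [ 0.476 -0.248  0.06 ]
215 160 [0.607 0.071 0.127]
220 200 [0.495 0.063 0.066]
245 365 [ 0.061 -0.019  0.315]
scene 326 ((436.0315856933594, -366.7041320800781), (58.53772735595703, 38.227210998535156), 70.16996002197266) [ 0.43379099 -0.36885146  0.04008722]
boxtop 1707 ((612.6669921875, 73.54000854492188), (144.10733032226562, 189.94985961914062), 5.783252716064453)
wood rims 453 ((486.6482849121094, 63.24113082885742), (123.50611114501953, 187.00027465820312), 7.424206256866455)
top 0 ((0.0, 0.0), (0.0, 0.0), 0.0) [nan nan nan]
boxtop 2852 ((612.1700439453125, 70.10295104980469), (140.69464111328125, 190.36862182617188), 5.700109958648682)
wood rims 380 ((591.5557250976562, 97.8182373046875), (340.9636535644531, 369.3407287597656), 0.5415167212486267)<stdin>:13: RuntimeWarning: Mean of empty slice.
  ret = um.true_divide(
```

View pics/crop.png

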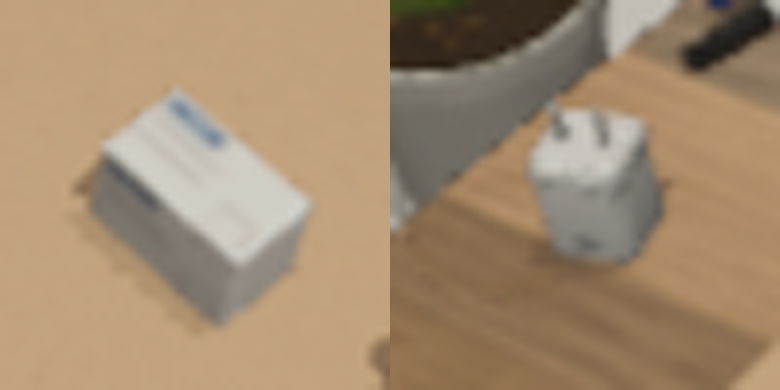

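The crop confirms it: the left object is the low white carton with a blue patch and grey print, and the right one is the charger with pins. Next I refine the poses.

Run:
```python
from h import *
from scipy.spatial.transform import Rotation as R
S=np.load("scene.npz");T=np.load("top.npz")
for n,D,(u,v) in(("scene",S,(349,274)),("top",T,(360,217))):
    c=calibration(n);K=np.array(c["intrinsics"]);M=np.array(c["world_to_cam"]);Ti=np.linalg.inv(M);im=D["im"]
    p=M@[.159,.656,.23,1];q=K@[p[0],-p[1],-p[2]];print(n,"tcp px",q[:2]/q[2],"cam",Ti[:3,3])
    m=np.zeros(im.shape[:2],np.uint8);w=im[v-25:v+25,u-25:u+25].astype(int)
    m[v-25:v+25,u-25:u+25]=(w[...,0]>190)&(w.min(2)>170)
    k=max(cv2.findContours(m,0,2)[0],key=cv2.contourArea);(cc,sz,a)=cv2.minAreaRect(k)
    b=cv2.boxPoints((cc,(sz[0]+1,sz[1]+1),a))
    d=np.c_[(b[:,0]-K[0,2])/K[0,0],-(b[:,1]-K[1,2])/K[1,1],-np.ones(4)]@Ti[:3,:3].T
    X=Ti[:3,3]+d*((.04-Ti[2,3])/d[:,2:])
    print(X.mean(0).round(4),cv2.minAreaRect((X[:,:2]*1000).astype(np.float32)))
    W=D["W"];yaw=np.radians(5.7);ax=np.array([np.cos(yaw),np.sin(yaw)]);ay=np.array([-ax[1],ax[0]])
    L=(W[...,:2]-[.612,.0715]);x=L@ax;y=L@ay
    m=(W[...,2]>.06)&(abs(y)<.09)&(x>-.3)&(x<-.05);print("drawer front",np.percentile(x[m],[0,1,3,5,10]))
    m=(abs(W[...,2]-.12)<.006)&(abs(y)<.12)&(x<-.155);print("front y range",np.percentile(y[m],[0,2,50,98,100]) if m.any() else 0, np.polyfit(y[m],x[m],1) if m.sum()>9 else 0,np.median(x[m]))
print(R.from_rotvec(read_state()["tcp_rot"]).as_matrix().round(3))
```

```text
scene tcp px [-26.45303684 145.67202216] cam [-0.13380334 -0.46421812  0.83938142]
[ 0.4362 -0.3682  0.04  ] ((436.5942687988281, -367.9591369628906), (64.18128967285156, 33.85209655761719), 71.51686096191406)
drawer front [-0.19047726 -0.18768289 -0.18477606 -0.18418374 -0.18342323]
front y range [-0.09082965 -0.08767723 -0.04459233  0.08632525  0.0946537 ] [ 2.26722698 -0.31101826] -0.18347610452077723
top tcp px [-12.65078833 323.53017615] cam [ 0.2971126  -0.07084784  1.4315551 ]
[ 0.4366 -0.371   0.04  ] ((436.5910339355469, -371.0822448730469), (60.40208053588867, 40.133541107177734), 69.94922637939453)
drawer front [-0.19012899 -0.18647011 -0.18407097 -0.18364496 -0.17761302]
front y range [-0.09407758 -0.09081961 -0.00188935  0.08710963  0.09071199] [-0.0015401  -0.17791816] -0.17839807774324448
[[-0.972  0.236 -0.001]
 [ 0.236  0.972 -0.002]
 [ 0.    -0.002 -1.   ]]
```

step_arm --commands '[{"fingers": -1, "dx": -0.045, "dy": -0.045, "dz": -0.02, "roll": 10}, {"fingers": -1, "dx": -0.09, "dy": -0.09, "dz": -0.02, "roll": 20}, {"fingers": -1, "dx": -0.135, "dy": -0.135, "dz": -0.02, "roll": 30}, {"fingers": -1, "dx": -0.18, "dy": -0.18, "dz": -0.02, "roll": 40}, {"fingers": -1, "dx": -0.225, "dy": -0.225, "dz": -0.02, "roll": 50}, {"fingers": -1, "dx": -0.27, "dy": -0.27, "dz": -0.02, "roll": 60}, {"fingers": -1, "dx": -0.31, "dy": -0.315, "dz": -0.02, "roll": 70}, {"fingers": -1, "dx": -0.35, "dy": -0.36, "dz": -0.02, "roll": 80}]' --squeeze 30

```text
time: 1.1
tool_pos: [0.4124, 0.2263, 0.2511]
tcp_rot: [2.296, 2.144, 0.0]
wrist_force: [1.0, -0.3, 0.4]
width: 0.995
grip_force: 0.0
```

```bash
cat >> h.py <<'E'
from scipy.spatial.transform import Rotation as Rot
def go(x,y,z,ang):
    s=read_state();M=Rot.from_rotvec(s["tcp_rot"]).as_matrix()
    a=np.degrees(np.arctan2(M[1,1],M[0,1]))
    print("t",s["time"],s["tool_pos"].round(4),"yang",a.round(2),"F",s["wrist_force"].round(1),"w",s["width"],s["grip_force"])
    print("d",(M.T@(np.array([x,y,z])-s["tool_pos"])).round(4),"roll",(a-ang).round(2))
E
python3 -c "
from h import *
go(.436,-.3695,.15,-19.5)"
```

```text
t 1.1 [0.4124 0.2263 0.2511] yang -3.94 F [ 1.  -0.3  0.4] w 0.9949932618077072 0.0
d [-0.5928  0.0645  0.101 ] roll 15.56
```

step_arm --commands '[{"fingers": -1, "dx": -0.06, "dy": 0.01, "roll": 2}, {"fingers": -1, "dx": -0.12, "dy": 0.02, "roll": 4}, {"fingers": -1, "dx": -0.18, "dy": 0.03, "roll": 6}, {"fingers": -1, "dx": -0.24, "dy": 0.04, "roll": 8}, {"fingers": -1, "dx": -0.3, "dy": 0.05, "roll": 10}, {"fingers": -1, "dx": -0.36, "dy": 0.06, "roll": 12}, {"fingers": -1, "dx": -0.42, "dy": 0.064, "roll": 14}, {"fingers": -1, "dx": -0.48, "dy": 0.064, "roll": 15.5}]'

```text
invalid input
```

```bash
python3 -c "
from h import *
go(.436,-.3695,.08,-19.5)"
```

```text
t 1.1 [0.4124 0.2263 0.2511] yang -3.94 F [ 1.  -0.3  0.4] w 0.9949932618077072 0.0
d [-0.5928  0.0645  0.171 ] roll 15.56
```

All fields are apparently needed.

step_arm --commands '[{"fingers": -1, "dx": -0.06, "dy": 0.01, "dz": 0, "roll": 2}, {"fingers": -1, "dx": -0.12, "dy": 0.02, "dz": 0, "roll": 4}, {"fingers": -1, "dx": -0.18, "dy": 0.03, "dz": 0, "roll": 6}, {"fingers": -1, "dx": -0.24, "dy": 0.04, "dz": 0, "roll": 8}, {"fingers": -1, "dx": -0.3, "dy": 0.05, "dz": 0, "roll": 10}, {"fingers": -1, "dx": -0.36, "dy": 0.06, "dz": 0, "roll": 12}, {"fingers": -1, "dx": -0.42, "dy": 0.064, "dz": 0, "roll": 14}, {"fingers": -1, "dx": -0.48, "dy": 0.064, "dz": 0, "roll": 15.5}]' --squeeze 30

```text
time: 2.1
tool_pos: [0.445, -0.2568, 0.2509]
tcp_rot: [-2.56, -1.82, -0.0]
wrist_force: [0.8, 0.8, 1.7]
width: 1.0
grip_force: 0.0
```

```bash
python3 -c "
from h import *
go(.436,-.3695,.08,-19.5)"
```

```text
t 2.1 [ 0.445  -0.2568  0.2509] yang -19.19 F [0.8 0.8 1.7] w 1.0000318442714944 0.0
d [-0.1095  0.0286  0.1709] roll 0.31
```

step_arm --commands '[{"fingers": -1, "dx": -0.055, "dy": 0.014, "dz": 0, "roll": 0}, {"fingers": -1, "dx": -0.109, "dy": 0.028, "dz": 0.02, "roll": 0}, {"fingers": -1, "dx": -0.109, "dy": 0.028, "dz": 0.07, "roll": 0}, {"fingers": -1, "dx": -0.109, "dy": 0.028, "dz": 0.12, "roll": 0}, {"fingers": -1, "dx": -0.109, "dy": 0.028, "dz": 0.17, "roll": 0}, {"fingers": -1, "dx": -0.109, "dy": 0.028, "dz": 0.17, "roll": 0}, {"fingers": -1, "dx": -0.109, "dy": 0.028, "dz": 0.17, "roll": 0}]'

```text
time: 2.98
tool_pos: [0.4369, -0.3677, 0.0827]
tcp_rot: [2.558, 1.821, 0.0]
wrist_force: [0.1, 0.3, 0.3]
width: 1.003
grip_force: 0.0
```

```bash
python3 -c "
from h import *
go(.436,-.3695,.01,-19.5)
im,W=cloud('scene');cv2.imwrite('pics/pre.png',cv2.resize(im[180:380,220:480],(780,600)))"
```

```text
t 2.975 [ 0.4369 -0.3677  0.0827] yang -19.12 F [0.1 0.3 0.3] w 1.0032693558670667 0.0
d [-0.002  -0.0004  0.0727] roll 0.38
```

View pics/pre.png

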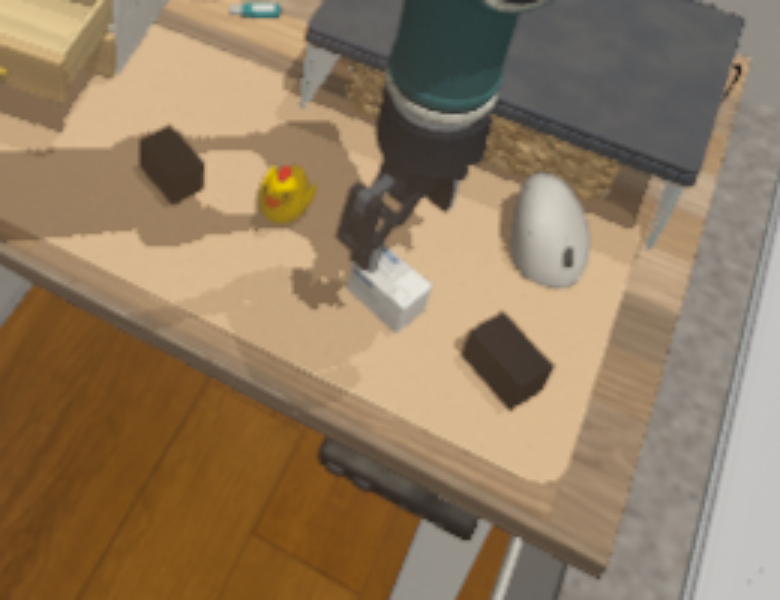

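step_arm --commands '[{"fingers": -1, "dx": -0.001, "dy": 0, "dz": 0.035, "roll": 0.4}, {"fingers": -1, "dx": -0.001, "dy": 0, "dz": 0.07, "roll": 0.4}, {"fingers": -1, "dx": -0.001, "dy": 0, "dz": 0.07, "roll": 0.4}, {"fingers": 1, "dx": -0.001, "dy": 0, "dz": 0.07, "roll": 0.4}, {"fingers": 1, "dx": -0.001, "dy": 0, "dz": 0.07, "roll": 0.4}, {"fingers": 1, "dx": -0.001, "dy": 0, "dz": 0.07, "roll": 0.4}, {"fingers": 1, "dx": -0.001, "dy": 0, "dz": 0.07, "roll": 0.4}, {"fingers": 1, "dx": -0.001, "dy": 0, "dz": 0.07, "roll": 0.4}]' --squeeze 30

```text
time: 4.03
tool_pos: [0.4373, -0.3692, 0.0134]
tcp_rot: [2.563, 1.811, 0.001]
wrist_force: [-0.7, 0.7, 6.7]
width: 0.43
grip_force: 31.5
```

step_arm --commands '[{"fingers": 1, "dx": 0, "dy": 0, "dz": -0.03, "roll": 0}, {"fingers": 1, "dx": 0, "dy": 0, "dz": -0.08, "roll": 0}, {"fingers": 1, "dx": 0, "dy": 0, "dz": -0.13, "roll": 0}, {"fingers": 1, "dx": 0, "dy": 0, "dz": -0.18, "roll": 0}, {"fingers": 1, "dx": 0, "dy": 0, "dz": -0.22, "roll": 0}, {"fingers": 1, "dx": 0, "dy": 0, "dz": -0.22, "roll": 0}]'

```text
time: 4.78
tool_pos: [0.438, -0.3699, 0.2367]
tcp_rot: [2.558, 1.807, 0.003]
wrist_force: [-0.1, -0.1, 0.0]
width: 0.43
grip_force: 30.7
```

```bash
python3 -c "
from h import *
go(.4906,.0594,.235,95.7)
go(.4906,.0594,.235,-84.3)"
```

```text
t 4.775 [ 0.438  -0.3699  0.2367] yang -19.52 F [-0.1 -0.1  0. ] w 0.4297343364823849 30.721859335899353
d [ 0.4222 -0.0939 -0.0007] roll -115.22
t 4.775 [ 0.438  -0.3699  0.2367] yang -19.52 F [-0.1 -0.1  0. ] w 0.4297343364823849 30.721859335899353
d [ 0.4222 -0.0939 -0.0007] roll 64.78
```

step_arm --commands '[{"fingers": 1, "dx": 0.04, "dy": -0.012, "dz": 0, "roll": 8}, {"fingers": 1, "dx": 0.095, "dy": -0.024, "dz": 0, "roll": 16}, {"fingers": 1, "dx": 0.15, "dy": -0.036, "dz": 0, "roll": 24}, {"fingers": 1, "dx": 0.205, "dy": -0.048, "dz": 0, "roll": 33}, {"fingers": 1, "dx": 0.26, "dy": -0.06, "dz": 0, "roll": 42}, {"fingers": 1, "dx": 0.315, "dy": -0.072, "dz": 0, "roll": 50}, {"fingers": 1, "dx": 0.37, "dy": -0.084, "dz": 0, "roll": 58}, {"fingers": 1, "dx": 0.422, "dy": -0.094, "dz": 0, "roll": 64.8}]'

```text
time: 5.78
tool_pos: [0.4873, 0.063, 0.2299]
tcp_rot: [3.138, 0.15, -0.003]
wrist_force: [-0.2, -0.4, -0.2]
width: 0.432
grip_force: 30.6
```

step_arm --commands '[{"fingers": 1, "dx": 0, "dy": 0, "dz": 0, "roll": 0}, {"fingers": 1, "dx": 0, "dy": 0, "dz": 0, "roll": 0}]'

```text
time: 6.02
tool_pos: [0.4875, 0.061, 0.2301]
tcp_rot: [3.137, 0.159, -0.004]
wrist_force: [0.3, -0.0, 0.8]
width: 0.433
grip_force: 30.7
```

```bash
python3 -c "
from h import *
go(.4906,.0594,.155,-84.3)
im,W=cloud('top');im2,_=cloud('scene');cv2.imwrite('pics/over.png',np.hstack([cv2.resize(im[110:260,150:290],(390,418)),cv2.resize(im2[100:250,150:290],(390,418))]))"
```

```text
t 6.025 [0.4875 0.061  0.2301] yang -84.21 F [ 0.3 -0.   0.8] w 0.4326479622531121 30.692800283432007
d [0.0031 0.0019 0.0751] roll 0.09
```

View pics/over.png

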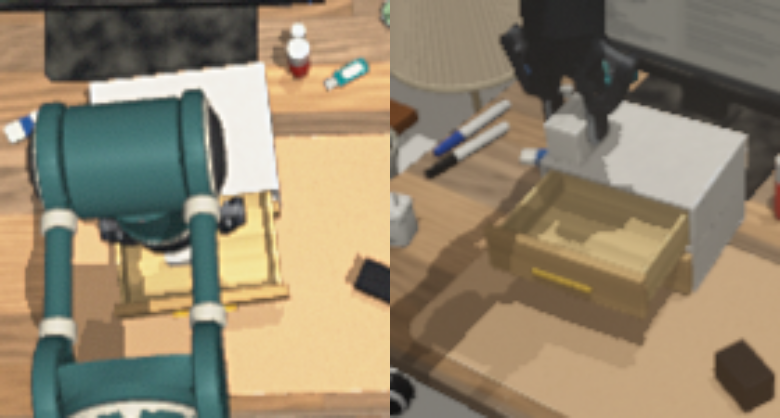

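step_arm --commands '[{"fingers": 1, "dx": 0.003, "dy": 0.002, "dz": 0.03, "roll": 0}, {"fingers": 1, "dx": 0.003, "dy": 0.002, "dz": 0.06, "roll": 0}, {"fingers": 1, "dx": 0.003, "dy": 0.002, "dz": 0.09, "roll": 0}, {"fingers": 1, "dx": 0.003, "dy": 0.002, "dz": 0.12, "roll": 0}, {"fingers": 1, "dx": 0.003, "dy": 0.002, "dz": 0.135, "roll": 0}, {"fingers": 1, "dx": 0.003, "dy": 0.002, "dz": 0.142, "roll": 0}, {"fingers": 1, "dx": 0.003, "dy": 0.002, "dz": 0.142, "roll": 0}]'

```text
time: 7.0
tool_pos: [0.4918, 0.0591, 0.0896]
tcp_rot: [3.138, 0.155, 0.0]
wrist_force: [-0.2, -0.2, -0.7]
width: 0.43
grip_force: 30.7
```

```bash
python3 -c "
from h import *
go(.4906,.0594,.0855,-84.3)"
```

```text
t 7.0 [0.4918 0.0591 0.0896] yang -84.36 F [-0.2 -0.2 -0.7] w 0.43018696950098795 30.698132514953613
d [-0.0012 -0.0004  0.0041] roll -0.06
```

Lower 3 mm more, release to a partial opening, then rise.

step_arm --commands '[{"fingers": 1, "dx": 0, "dy": 0, "dz": 0.003, "roll": 0}, {"fingers": 1, "dx": 0, "dy": 0, "dz": 0.003, "roll": 0}, {"fingers": -0.3, "dx": 0, "dy": 0, "dz": 0.003, "roll": 0}, {"fingers": -0.5, "dx": 0, "dy": 0, "dz": 0.003, "roll": 0}, {"fingers": -0.5, "dx": 0, "dy": 0, "dz": 0.003, "roll": 0}, {"fingers": -0.5, "dx": 0, "dy": 0, "dz": 0.003, "roll": 0}]'

```text
time: 7.75
tool_pos: [0.4915, 0.0595, 0.0863]
tcp_rot: [-3.138, -0.156, -0.0]
wrist_force: [-0.0, 0.7, 0.6]
width: 0.752
grip_force: 0.0
```

step_arm --commands '[{"fingers": -0.5, "dx": 0, "dy": 0, "dz": -0.02, "roll": 0}, {"fingers": -0.5, "dx": 0, "dy": 0, "dz": -0.05, "roll": 0}, {"fingers": -0.5, "dx": 0, "dy": 0, "dz": -0.1, "roll": 0}, {"fingers": -0.5, "dx": 0, "dy": 0, "dz": -0.14, "roll": 0}, {"fingers": 0.5, "dx": 0, "dy": 0, "dz": -0.14, "roll": 0}, {"fingers": 1, "dx": 0, "dy": 0, "dz": -0.14, "roll": 0}]'

```text
time: 8.5
tool_pos: [0.491, 0.0594, 0.2256]
tcp_rot: [3.138, 0.156, -0.001]
wrist_force: [0.5, 0.4, -0.6]
width: 0.327
grip_force: 0.0
```

```bash
python3 -c "
from h import *
ax=np.array([.995,.0993])
go(*(np.array([.612,.0715])-.24*ax),.23,-84.3)
im2,W=cloud('scene');cv2.imwrite('pics/placed.png',cv2.resize(im2[120:250,150:290],(780,600),))
L=W[...,:2]-[.612,.0715];x=L@ax;y=L@np.array([-.0993,.995])
m=(W[...,2]>.1)&(W[...,2]<.12)&(x<-.08)&(x>-.165)&(abs(y)<.07);print(m.sum(),W[m].mean(0),x[m].min(),x[m].max(),y[m].min(),y[m].max())
m=(W[...,2]>.06)&(abs(y)<.09)&(x>-.3)&(x<-.05)&(W[...,2]<.13);print('front',np.percentile(x[m],[0,1,3,5,10]))"
```

```text
t 8.5 [0.491  0.0594 0.2256] yang -84.32 F [ 0.5  0.4 -0.6] w 0.327435872353837 0.0
d [-1.184e-01  1.000e-04 -4.300e-03] roll -0.02
224 [0.48840834 0.057015   0.11061216] -0.15331224892417358 -0.09096335658230972 -0.01869821080527617 0.01906560031605805
front [-0.19148224 -0.18782889 -0.18467351 -0.18408921 -0.18336228]
```

View pics/placed.png

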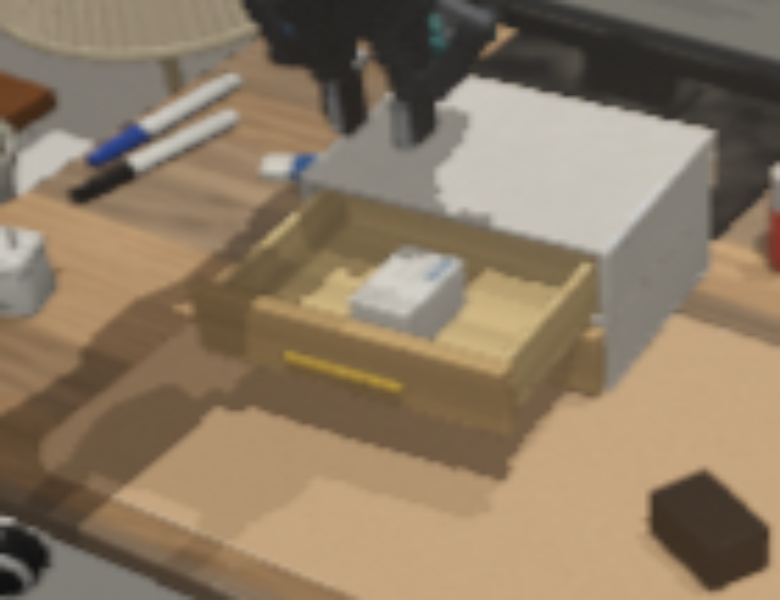

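The carton stands flat in the middle of the drawer, at about (410,290) in this crop, with the gripper clear above. Now I move in front of the drawer with the fingers shut.

step_arm --commands '[{"fingers": 1, "dx": -0.05, "dy": 0, "dz": 0, "roll": 0}, {"fingers": 1, "dx": -0.1, "dy": 0, "dz": 0, "roll": 0}, {"fingers": 1, "dx": -0.102, "dy": 0, "dz": 0, "roll": 0}, {"fingers": 1, "dx": -0.102, "dy": 0, "dz": 0, "roll": 0}]'

```text
time: 9.05
tool_pos: [0.3899, 0.0494, 0.2254]
tcp_rot: [3.138, 0.156, -0.001]
wrist_force: [-0.2, -0.1, 0.3]
width: 0.0
grip_force: 0.0
```

```bash
python3 -c "
from h import *
ax=np.array([.995,.0993])
go(*(np.array([.612,.0715])-.222*ax),.099,-84.3)"
```

```text
t 9.05 [0.3899 0.0494 0.2254] yang -84.32 F [-0.2 -0.1  0.3] w 0.0004831271739885221 0.0
d [1.300e-03 1.000e-04 1.264e-01] roll -0.02
```

step_arm --commands '[{"fingers": 1, "dx": 0, "dy": 0, "dz": 0.045, "roll": 0}, {"fingers": 1, "dx": 0, "dy": 0, "dz": 0.09, "roll": 0}, {"fingers": 1, "dx": 0, "dy": 0, "dz": 0.125, "roll": 0}, {"fingers": 1, "dx": 0, "dy": 0, "dz": 0.125, "roll": 0}, {"fingers": 1, "dx": 0, "dy": 0, "dz": 0.125, "roll": 0}, {"fingers": 1, "dx": 0.01, "dy": 0, "dz": 0.125, "roll": 0}, {"fingers": 1, "dx": 0.018, "dy": 0, "dz": 0.125, "roll": 0}, {"fingers": 1, "dx": 0.023, "dy": 0, "dz": 0.125, "roll": 0}]'

```text
time: 10.05
tool_pos: [0.4145, 0.0518, 0.1023]
tcp_rot: [-3.138, -0.155, -0.003]
wrist_force: [0.0, -0.0, -0.2]
width: -0.001
grip_force: 0.0
```

step_arm --commands '[{"fingers": 1, "dx": 0.004, "dy": 0, "dz": 0, "roll": 0}, {"fingers": 1, "dx": 0.01, "dy": 0, "dz": 0, "roll": 0}, {"fingers": 1, "dx": 0.017, "dy": 0, "dz": 0, "roll": 0}, {"fingers": 1, "dx": 0.024, "dy": 0, "dz": 0, "roll": 0}, {"fingers": 1, "dx": 0.031, "dy": 0, "dz": 0, "roll": 0}, {"fingers": 1, "dx": 0.038, "dy": 0, "dz": 0, "roll": 0}, {"fingers": 1, "dx": 0.045, "dy": 0, "dz": 0, "roll": 0}, {"fingers": 1, "dx": 0.05, "dy": 0, "dz": 0, "roll": 0}]'

```text
time: 11.05
tool_pos: [0.463, 0.0567, 0.1011]
tcp_rot: [-3.138, -0.156, 0.001]
wrist_force: [-2.3, -0.6, -1.8]
width: 0.001
grip_force: 1.1
```

```bash
cat > chk.py <<'E'
from h import *
ax=np.array([.995,.0993])
go(*(np.array([.612,.0715])-.093*ax),.099,-84.3)
for n in('scene','top'):
    im,W=cloud(n);L=W[...,:2]-[.612,.0715];x=L@ax;y=L@np.array([-.0993,.995])
    m=(W[...,2]>.1)&(W[...,2]<.119)&(x<-.06)&(x>-.25)&(abs(y)<.09)&(abs(y)>.05);print(n,'front',m.sum(),np.percentile(x[m],[1,5,10,50]) if m.any() else 0)
    cv2.imwrite('pics/%s_chk.png'%n,im)
E
python3 chk.py
```

```text
t 11.05 [0.463  0.0567 0.1011] yang -84.32 F [-2.3 -0.6 -1.8] w 0.0005121021294799645 1.0782726667821407
d [0.0568 0.     0.0021] roll -0.02
scene front 181 [-0.14131734 -0.14046076 -0.13987875 -0.13755004]
top front 60 [-0.13946652 -0.13916037 -0.13863955 -0.1179612 ]
```

step_arm --commands '[{"fingers": 1, "dx": 0.007, "dy": 0, "dz": 0, "roll": 0}, {"fingers": 1, "dx": 0.014, "dy": 0, "dz": 0, "roll": 0}, {"fingers": 1, "dx": 0.021, "dy": 0, "dz": 0, "roll": 0}, {"fingers": 1, "dx": 0.028, "dy": 0, "dz": 0, "roll": 0}, {"fingers": 1, "dx": 0.035, "dy": 0, "dz": 0, "roll": 0}, {"fingers": 1, "dx": 0.041, "dy": 0, "dz": 0, "roll": 0}, {"fingers": 1, "dx": 0.047, "dy": 0, "dz": 0, "roll": 0}, {"fingers": 1, "dx": 0.051, "dy": 0, "dz": 0, "roll": 0}]'

```text
time: 12.15
tool_pos: [0.5138, 0.0617, 0.1013]
tcp_rot: [-3.138, -0.156, -0.0]
wrist_force: [-1.6, 0.2, 0.1]
width: 0.004
grip_force: 1.1
```

step_arm --commands '[{"fingers": 1, "dx": 0.002, "dy": 0, "dz": 0, "roll": 0}, {"fingers": 1, "dx": 0.004, "dy": 0, "dz": 0, "roll": 0}, {"fingers": 1, "dx": 0.005, "dy": 0, "dz": 0, "roll": 0}, {"fingers": 1, "dx": 0.005, "dy": 0, "dz": 0, "roll": 0}]'

```text
time: 12.65
tool_pos: [0.5185, 0.0622, 0.1013]
tcp_rot: [3.138, 0.156, 0.001]
wrist_force: [-1.1, -1.0, 0.2]
width: -0.003
grip_force: 0.6
```

```bash
python3 chk.py
```

```text
t 12.65 [0.5185 0.0622 0.1013] yang -84.32 F [-1.1 -1.   0.2] w -0.002944061769316631 0.6066926289349794
d [ 0.001  -0.      0.0023] roll -0.02
scene front 113 [-0.08555067 -0.08511896 -0.08451336 -0.08259897]
top front 43 [-0.08507749 -0.08473534 -0.08433621 -0.08291248]
```

Only 1–3 mm are left. I push on in small steps until the force shows contact with the stop.

step_arm --commands '[{"fingers": 1, "dx": 0.001, "dy": 0, "dz": 0, "roll": 0}, {"fingers": 1, "dx": 0.002, "dy": 0, "dz": 0, "roll": 0}, {"fingers": 1, "dx": 0.003, "dy": 0, "dz": 0, "roll": 0}, {"fingers": 1, "dx": 0.003, "dy": 0, "dz": 0, "roll": 0}]'

```text
time: 13.25
tool_pos: [0.5206, 0.0624, 0.1013]
tcp_rot: [3.138, 0.156, -0.003]
wrist_force: [-4.7, -0.4, 4.7]
width: 0.003
grip_force: 2.5
```

Force is rising, so the front is on its stop. I back off straight and lift.

step_arm --commands '[{"fingers": 1, "dx": -0.02, "dy": 0, "dz": 0, "roll": 0}, {"fingers": 1, "dx": -0.05, "dy": 0, "dz": 0, "roll": 0}, {"fingers": 1, "dx": -0.08, "dy": 0, "dz": -0.02, "roll": 0}, {"fingers": 1, "dx": -0.1, "dy": 0, "dz": -0.06, "roll": 0}, {"fingers": 1, "dx": -0.1, "dy": 0, "dz": -0.12, "roll": 0}, {"fingers": 1, "dx": -0.1, "dy": 0, "dz": -0.12, "roll": 0}, {"fingers": 1, "dx": -0.1, "dy": 0, "dz": -0.12, "roll": 0}]'

```text
time: 14.12
tool_pos: [0.4226, 0.0526, 0.2218]
tcp_rot: [-3.138, -0.156, -0.004]
wrist_force: [0.1, 0.4, -0.8]
width: 0.0
grip_force: 0.0
```

```bash
python3 chk.py
```

```text
t 14.125 [0.4226 0.0526 0.2218] yang -84.32 F [ 0.1  0.4 -0.8] w 0.0001280527097792302 0.0
d [ 0.0971 -0.      0.123 ] roll -0.02
scene front 97 [-0.08408085 -0.08285255 -0.08225207 -0.08066378]
top front 38 [-0.08266424 -0.0825204  -0.08219946 -0.0804002 ]
```

View pics/scene_chk.png

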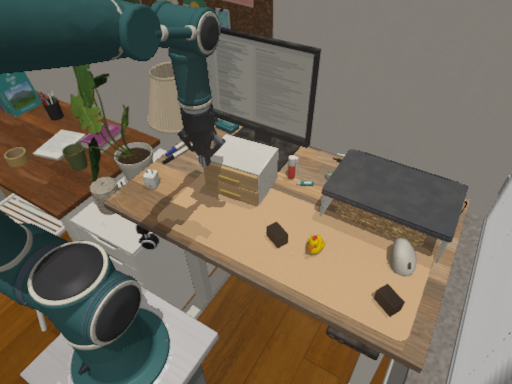

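The top drawer is shut (box front at (235,185)). The duck at (315,244) and the charger at (150,180) are where they started, and the arm is clear.

```bash
python3 -c "
from workcell import *
print(finish_job())"
```

```text
the job is handed in; nothing more can be done
None
```

The carton was released in the top drawer and the drawer pushed shut to its stop; the charger and duck look unmoved, and the job is handed in (no verdict was returned).

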